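Make up the oil-pouring set on the drip pan

ROBOT

A 6-joint arm with a two-finger parallel gripper is mounted at the origin on the work surface. World frame = base frame: x ahead of the robot, y to its left, z up, the work surface at z = 0. Lengths are in mm, angles in rad, forces in N, time in s.
With the tool pointing down it reaches from about 300 to 775 mm from the base axis. Payload 14.6 kg.
Tool frame: the origin (TCP) lies on the centre line of the jaws, within the pads' length; the fingertips stand 19 mm ahead of it and the grasp point (between the pads) is the TCP (bot.tip_reach is the distance from the TCP to the fingertips, in mm); z points along the fingers, y is the line along which they close (so a half turn about z gives the same grasp; the last joint's range is limited). The gripper opens to 85 mm and grips with 20 to 120 N. Pads are 22 mm wide; open, the fingers measure 114 mm over their backs; the gripper's body (76 mm by 85 mm) begins 54 mm behind the grasp point. The pads swing forward as they close: fully open they stand 13 mm farther back than shut.
Start: joints at [-1.279, 0.3, 1.521, -0, 1.321, -0.067], TCP at [193.126, -514.968, 250.281] pointing down, gripper open.
Joint ranges: [-3.03, 3.03], [-0.79, 2.21], [0.23, 2.52], [-1.04, 4.18], [0, 3.07], [-2.55, 2.55]. Speed limits (rad/s): [2.22, 2.22, 2.57, 3.14, 3.14, 3.14].

INTERFACE

Orientations are given as a unit quaternion [w, x, y, z].
In Python, from rig import bot gives the robot as it stands. Calls block until the motion is done:
- bot.move_to(position, orientation): joint-space move of the TCP to a pose.
- bot.servo_line(position, attitude=None, speed=150, until_force=None): straight line of the TCP; attitude=None keeps the orientation; speed is the mean speed in mm/s. With until_force (N) it stops when the force on the tool has changed by that much, and returns True; else False.
- bot.move_joints(angles): joint-space move.
- bot.move_gripper(opening, grip_force=None): finger opening in mm; grip_force is the grip in N (None keeps the last); returns when the fingers have stopped.
- bot.dwell(seconds).
- bot.ik(position, orientation): joint angles nearest the present ones, or None.
- bot.read_state(): the state.
- bot.read_camera(name): name is "side" or "top"; returns a dict with "image" (384x512x3 uint8, blue, green, red), "depth" (384x512 float32, mm along the optical axis (not along the pixel's ray), 0 where there is no reading), "fovy" (degrees; the focal length in pixels is half the picture's height over the tangent of half this angle, whatever the lens; pixels are square), "cx", "cy" (the principal point, pixels), "k1" (the pictures are not rectified: a ray, as slopes to the right and down, at radius r is drawn at 1 + k1 r^2 times it, then the intrinsics apply), "eye" and "attitude" of the camera in the world. Camera axes: x right, y down, z forward; pixel columns grow to the right and rows downward; lengths in mm; the calibration is good to about 2 mm. A picture is of the moment at which its call begins.
A pose or a line that the arm cannot do raises bot.MotionError and nothing moves.
- bot.finish_job(): hands the job in; it is judged then, once.
The state is a dict: "clock": time; "joint_positions": joint angles; "qvel": joint speeds; "effort": joint torques, N m; "ee_pos": TCP position; "tool_rot": TCP orientation; "ft_force": force on the tool from outside, world axes, zero at the start; "moment": the same for the moment, N m; "grip_width": finger opening in mm; "grip_force": force on a finger pad.
Only numpy, scipy, OpenCV 4.12 (cv2) and the standard library are available. Lean on these libraries where they do the work, as an engineer would, in place of code of your own. Each camera call takes 0.05 s, during which the arm holds its last target. There are 200 camera calls.

TASK

Make up the oil-pouring set from the bottom up: lay the round grating flat in the drip pan, stand the small galvanised measure upright in the middle of it, put the funnel that is parked in the open tin spout-down into the measure's neck until its collar sits on the mouth, and last set the brass strainer in the funnel, handle up, its rim flat on the funnel's. Everything must sit level and stay put when you let go; leave the tin, the oil filter and the grease tin where they are.

Things in the scene. Friction and masses are not known exactly. Their poses are not given: they have to be found in the camera images.
- pan: Round grey drip pan, open at the top, fixed to the bench: 152 mm outside diameter, 146 mm inside, 32 mm high. Inside, all round, runs a ledge 16 mm wide, its top 14 mm above the bench (open middle 114 mm across, floor 4 mm above the bench); the grating lies on it. Origin: centre of the underside, on the bench; z up.
- grating: Round dark steel grating, 130 mm diameter, 8 mm thick, flat on the bench, 0.3 kg: a 9 mm wide ring, a middle bar 14 mm wide along its x axis and two 8 mm side bars, also along x, centred 42 mm either side. The 31 mm gaps beside the middle bar go right through: pick it by that bar, fingers closing along y. Origin: centre of the underside. Goes in the same way up, at any yaw.
- measure: Small galvanised oil jug, upright, hollow, 0.4 kg: cone 96 mm across the base, narrowing to a straight open neck, 46 mm outside, 40 inside, from 105 mm up to the mouth at 142 mm. Loop handle on its +x side, out to 71 mm from the axis, 24 to 131 mm up. Pick it by the neck, fingers closing along y. Origin: centre of the underside, z up. Not the bigger jug (222 mm high).
- funnel: Plain metal funnel, spout down, parked upright in the tin's mouth. 97 mm high: spout 16 mm across at the tip, 26 at 45 mm up, where a flat collar 60 mm across, 4 thick, sits down on the tin's or jug's mouth; above it the cone, from 83 mm up a straight rim band 68 mm across (63 inside), 14 high, by which to pick it and lift straight out. 0.09 kg. Origin: centre of the spout's tip, z up.
- strainer: Brass strainer standing on the bench, 0.08 kg: cup 40 mm across the bottom, 48 at the top, with a flat rim 80 mm across, underside 18 mm up, 3 thick, that rests on the funnel's rim with the cup inside. A steel bail over it has a straight top bar, 9 mm thick, 44 mm long, along its x axis, centre line 54 mm up. Pick it by that bar, fingers closing along y. Origin: centre of the underside, z up.
- tin: Open tin with a yellow band in which the funnel is parked: 72 mm diameter, 64 mm high, then a short neck 49 mm across up to 80 mm. Loose, 0.45 kg. To be left where it stands. Origin: centre of the underside.
- filter: White spin-on oil filter with a red band, 72 mm diameter, 84 mm high, standing loose on the bench. Bystander. Origin: centre of the underside.
- greasetin: Flat closed grease tin, 86 mm diameter, 32 mm high, green with a steel lid. Bystander, loose. Origin: centre of the underside.
Things that resemble listed ones, but are neither listed nor needed, are in the scene too. Leave any green or purple look-alike of the funnel alone.

How it is judged (in metres and radians):
On the way, in this order (a step that is already met when the one before it is completed fails the run):
1. the grating lies flat on the ledge in the drip pan (horizontal distance between grating and pan below 0.011 m and z of grating in the frame of pan between 0.011 and 0.017 m and angle between grating's own z axis and vertical below 0.06 rad), for 0.2 s.
2. the small measure stands upright on the grating in the pan (all of step 1 and horizontal distance between measure and grating below 0.017 m and z of measure in the frame of grating between 0.005 and 0.011 m and angle between measure's own z axis and vertical below 0.06 rad and horizontal distance between measure and pan below 0.02 m), for 0.2 s.
3. the funnel sits in the neck of the measure standing there (all of step 2 and horizontal distance between funnel and measure below 0.01 m and z of funnel in the frame of measure between 0.093 and 0.101 m and angle between funnel's own z axis and vertical below 0.08 rad), for 0.2 s.
4. the strainer sits in the funnel (all of step 3 and horizontal distance between strainer and funnel below 0.011 m and z of strainer in the frame of funnel between 0.075 and 0.083 m and angle between strainer's own z axis and vertical below 0.08 rad), for 0.2 s.
At the end, for the whole second after the job is handed in: At rest: grating flat on the ledge (centre within 11 mm of the pan's, tilt < 0.06 rad); measure upright on it (within 17 mm of its centre, 20 mm of the pan's, < 0.06 rad); funnel's collar down on the mouth (within 10 mm, < 0.08 rad); strainer's rim down on the funnel's (within 11 mm, < 0.08 rad) (all of step 4 and linear speed of each of grating, measure, funnel, strainer below 0.02 m/s); the robot touches nothing.
It fails at once if the tin is moved by more than 40 mm (distance of tin from where it was at the start of the episode above 0.04 m).
It fails at once if the filter is moved by more than 30 mm (distance of filter from where it was at the start of the episode above 0.03 m).
It fails at once if the grease tin is moved by more than 30 mm (distance of greasetin from where it was at the start of the episode above 0.03 m).
It also fails if it takes over 125 s, if anything falls off the work surface, if the arm or the gripper's body presses on something with over 40 N, if the wrist force passes 120 N, or if a joint passes its speed limit or range.

## Working session

There is one attempt and no reset: what is moved stays moved. The work goes in short steps, each a Python script; the robot and the scene stay as the last script left them, time stands still between calls to the robot, and variables do not carry over. Pictures are saved under pics/ and viewed, at most 14 in all, crops included, and the job is handed in when it is done.

```bash
mkdir -p pics; cat > h.py <<'E'
import numpy as np, cv2, pickle
from scipy.spatial.transform import Rotation as R
def rot(q): return R.from_quat([q[1],q[2],q[3],q[0]]).as_matrix()
def rays(c,uv):
    uv=np.atleast_2d(np.asarray(uv,float)); h=c["image"].shape[0]; f=h/2/np.tan(np.radians(c["fovy"])/2)
    d=(uv-[c["cx"],c["cy"]])/f; s=d.copy()
    for _ in range(20): s=d/(1+c["k1"]*(s**2).sum(1,keepdims=True))
    return np.c_[s,np.ones(len(s))]
def onplane(c,uv,z):
    r=rays(c,uv)@rot(c["attitude"]).T; e=np.array(c["eye"]); return e+r*((z-e[2])/r[:,2])[:,None]
def cloud(c):
    h,w=c["depth"].shape; v,u=np.mgrid[:h,:w]; uv=np.c_[u.ravel(),v.ravel()]
    return ((rays(c,uv)*c["depth"].reshape(-1,1))@rot(c["attitude"]).T+np.array(c["eye"])).reshape(h,w,3)
def down(yaw): # tool z down, tool y at angle yaw from world +y... x axis at yaw
    q=(R.from_euler('z',yaw)*R.from_euler('x',np.pi)).as_quat(); return [q[3],q[0],q[1],q[2]]
def snap(tag):
    from rig import bot
    o={}
    for n in("top","side"):
        o[n]=bot.read_camera(n); cv2.imwrite(f"pics/{tag}_{n}.png",o[n]["image"])
    pickle.dump(o,open(f"{tag}.pkl","wb")); return o
E
python3 - <<'E'
from h import *
from rig import bot
o=snap("a")
for n in o: print(n,{k:v for k,v in o[n].items() if k not in("image","depth")})
s=bot.read_state(); print(s["tool_rot"],s["ft_force"],s["clock"])
E
```

```text
top {'fovy': 42.493082874119125, 'cx': 253.66235875452145, 'cy': 190.0410856114951, 'k1': -0.16266347294976893, 'eye': array([2.92566941e+02, 1.56978991e-01, 1.36809791e+03]), 'attitude': array([-0.0733148 ,  0.71056111, -0.69622783,  0.07067289])}
side {'fovy': 44.40225740293649, 'cx': 248.48010002780347, 'cy': 193.05314951390486, 'k1': -0.11627567753064642, 'eye': array([ 185.23109935,  765.70625019, 1065.49563369]), 'attitude': array([ 0.08207214, -0.21307931,  0.91394487, -0.33550879])}
[-5.37314176e-04  9.83951659e-01  1.78434403e-01 -8.51623172e-05] [-0.13286462 -0.36203864 -0.63020225] 0.1
```

View pics/a_top.png

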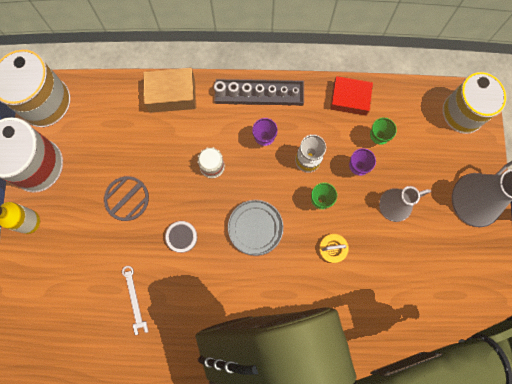

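View pics/a_side.png

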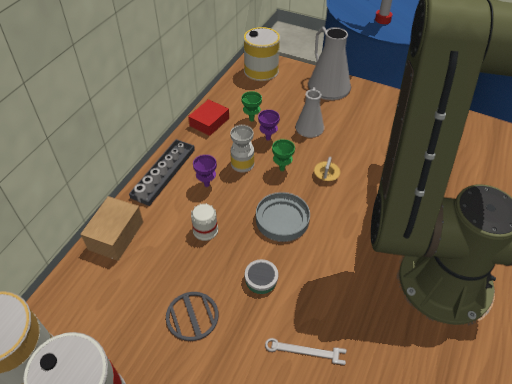

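The plain funnel in the yellow-band tin is at top (312,150) and side (242,140). The coloured look-alikes are purple at (264,131) and (362,161), and green at (383,131) and (324,195). The small measure is at (405,203) with its mouth at (411,196). The big jug at (485,198) is not it. The grating is at (126,198), the pan at (254,228), the strainer at (333,249), the filter at (210,162) and the grease tin at (181,236). I'll confirm these in one crop and measure.

```bash
cat > m.py <<'E'
from h import *
o=pickle.load(open("a.pkl","rb")); T=o["top"]; C=cloud(T); S=cloud(o["side"])
im=T["image"]
cv2.imwrite("pics/a_crop.png",cv2.resize(im[110:275,235:455],None,fx=3.6,fy=3.6,interpolation=cv2.INTER_CUBIC))
hsv=cv2.cvtColor(im,cv2.COLOR_BGR2HSV)
print("bench z",np.median(C[260:300,60:110,2]), "side", np.median(S[330:345,250:265,2]))
def blob(name,cuv,zr,rad,planez):
    c=onplane(T,cuv,planez)[0]
    for n,P in(("top",C),("side",S)):
        q=P.reshape(-1,3); m=(np.hypot(*(q[:,:2]-c[:2]).T)<rad)&(q[:,2]>zr[0])&(q[:,2]<zr[1]); q=q[m]
        if len(q)<5: print(name,n,len(q)); continue
        (x,y),r=cv2.minEnclosingCircle(q[:,:2].astype(np.float32)); 
        pc=np.linalg.svd(q[:,:2]-q[:,:2].mean(0),full_matrices=False)[2][0]
        print(name,n,len(q),"circ",round(x,1),round(y,1),round(r,1),"mean",q.mean(0).round(1),"zmax",q[:,2].max().round(1),"pca",np.degrees(np.arctan2(pc[1],pc[0])).round(1))
blob("pan",(254,228),(27,38),85,32)
blob("measure mouth",(410,196),(133,150),32,142)
blob("measure all",(405,202),(4,150),95,80)
blob("funnel",(312,150),(122,140),45,132)
blob("strainer rim",(333,248),(16,25),45,21)
blob("strainer bar",(333,248),(48,65),45,54)
blob("filter",(210,160),(78,90),45,84); blob("grease",(181,236),(28,36),50,32)
# grating
m=((hsv[...,2]<110)&(hsv[...,1]<110)).astype(np.uint8); b=np.zeros_like(m); b[165:232,95:160]=m[165:232,95:160]
cs,hi=cv2.findContours(b,cv2.RETR_CCOMP,cv2.CHAIN_APPROX_NONE)
for c,h in zip(cs,hi[0]):
    if cv2.contourArea(c)>30:
        q=onplane(T,c[:,0],8)[:,:2]; M=cv2.moments(q.astype(np.float32)); 
        print("grating","hole" if h[3]>=0 else "outer",cv2.minEnclosingCircle(q.astype(np.float32)),M["m10"]/M["m00"],M["m01"]/M["m00"],abs(M["m00"]))
E
python3 m.py
```

```text
bench z 0.6179224290415277 side 1.1518543471447629
pan top 200 circ 466.2 2.2 75.4 mean [469.8   2.   32.1] zmax 37.7 pca 159.6
pan side 251 circ 466.9 4.1 77.6 mean [464.    7.6  31.4] zmax 37.3 pca 108.2
measure mouth top 115 circ 541.3 -395.5 24.7 mean [ 540.9 -396.7  141.5] zmax 149.3 pca -77.9
measure mouth side 100 circ 539.7 -392.6 27.4 mean [ 540.2 -393.5  140.3] zmax 147.0 pca 110.1
measure all top 1323 circ 534.0 -400.1 94.6 mean [ 531.2 -389.1   56. ] zmax 149.3 pca -92.9
measure all side 1050 circ 534.5 -399.5 94.5 mean [ 533.  -375.9   63.7] zmax 147.0 pca -160.8
funnel top 117 circ 666.5 -144.8 35.1 mean [ 666.3 -143.9  129.9] zmax 139.4 pca 162.2
funnel side 146 circ 665.5 -141.2 37.0 mean [ 666.1 -141.1  128.7] zmax 136.1 pca 123.6
strainer rim top 369 circ 414.3 -214.2 39.8 mean [ 414.5 -214.1   21.1] zmax 25.0 pca -177.7
strainer rim side 264 circ 412.0 -212.3 42.0 mean [ 411.9 -210.5   21. ] zmax 25.0 pca -164.6
strainer bar top 67 circ 413.8 -213.2 27.2 mean [ 413.7 -211.7   57.7] zmax 64.5 pca -82.0
strainer bar side 43 circ 413.2 -209.1 27.3 mean [ 410.7 -206.7   57.1] zmax 62.5 pca 98.4
filter top 365 circ 641.8 130.5 33.8 mean [641.8 129.6  82.6] zmax 89.8 pca -145.0
filter side 313 circ 640.4 135.5 32.4 mean [640.8 134.9  82.5] zmax 88.0 pca -159.4
grease top 592 circ 436.4 203.4 43.0 mean [436.6 205.1  32.5] zmax 36.0 pca 177.2
grease side 698 circ 435.7 206.9 44.5 mean [434.7 208.8  33.3] zmax 36.0 pca 113.0
```

View pics/a_crop.png

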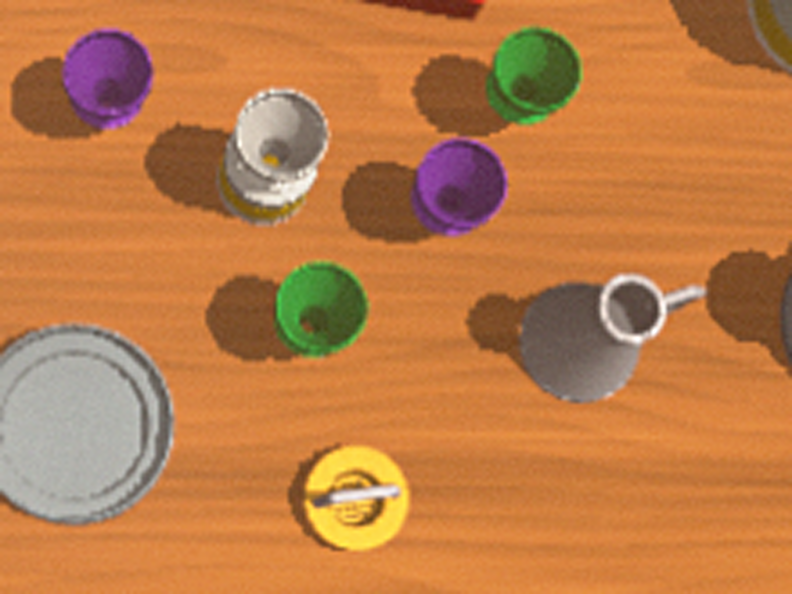

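The crop shows the plain grey funnel in the yellow-banded tin at crop (280,135). The small measure's mouth is at crop (633,308) with its handle pointing right. The strainer's bar runs along crop (315,500)-(398,490). The grating mask failed, so I'll redo it along with the yaws.

```bash
cat > m2.py <<'E'
from h import *
from rig import bot
o=pickle.load(open("a.pkl","rb")); T=o["top"]; im=T["image"]; hsv=cv2.cvtColor(im,cv2.COLOR_BGR2HSV)
print(bot.tip_reach)
s=hsv[...,1]
def contours(box,mask,z):
    x0,y0,x1,y1=box; b=np.zeros(s.shape,np.uint8); b[y0:y1,x0:x1]=mask[y0:y1,x0:x1]
    k=8; big=cv2.resize(b[y0:y1,x0:x1]*255,None,fx=k,fy=k,interpolation=cv2.INTER_LINEAR); big=(big>127).astype(np.uint8)
    cs,hi=cv2.findContours(big,cv2.RETR_CCOMP,cv2.CHAIN_APPROX_NONE)
    for c,h in zip(cs,hi[0]):
        if cv2.contourArea(c)<20*k*k: continue
        q=onplane(T,(c[:,0]+.5)/k-.5+[x0,y0],z)[:,:2].astype(np.float32)
        M=cv2.moments(q); (a,b_),r=cv2.minEnclosingCircle(q); R_=cv2.minAreaRect(q)
        print("hole" if h[3]>=0 else "outer","circ",round(a,1),round(b_,1),round(r,1),"cen",round(M["m10"]/M["m00"],1),round(M["m01"]/M["m00"],1),"area",round(abs(M["m00"])),"rect",R_)
print("grating"); contours((95,165,160,232),(s<130).astype(np.uint8),8)
print("bar"); contours((322,238,348,260),(s<110).astype(np.uint8),58)
print("handle pt",onplane(T,[(428.5,191)],129), "mouth",onplane(T,[(410.8,195.6)],142))
for z in(25,131): pass
C=cloud(T); print("handle pts",[C[v,u].round(0) for u,v in((421,193),(424,192),(427,191))])
E
python3 m2.py
```

```text
19.0
grating
outer circ 543.7 370.5 66.3 cen 543.7 370.6 area 13118 rect ((544.0914916992188, 370.30950927734375), (129.6798858642578, 130.9107666015625), 1.4777857065200806)
hole circ 512.7 334.9 24.5 cen 510.5 333.1 area 400 rect ((510.34454345703125, 332.2870788574219), (10.86151123046875, 48.82432556152344), 47.424156188964844)
hole circ 535.6 360.9 55.1 cen 528.7 354.4 area 2949 rect ((528.800048828125, 353.4323425292969), (29.80004119873047, 110.15313720703125), 47.539310455322266)
hole circ 576.2 405.8 23.4 cen 577.3 408.1 area 322 rect ((578.3142700195312, 408.1435241699219), (9.08024787902832, 46.745750427246094), 47.72278594970703)
hole circ 552.1 379.0 55.4 cen 558.6 386.3 area 3098 rect ((559.1656494140625, 386.83416748046875), (32.33496856689453, 110.530517578125), 47.68524932861328)
bar
outer circ 412.5 -207.9 32.7 cen 412.8 -209.8 area 520 rect ((412.6745300292969, -207.85348510742188), (11.676795959472656, 65.29379272460938), 7.452348232269287)
handle pt [[ 555.50431015 -449.76589856  129.        ]] mouth [[ 539.70588763 -396.98527822  142.        ]]
handle pts [array([ 550., -429.,  129.]), array([ 552., -436.,  132.]), array([ 556., -446.,  128.])]
```

```bash
cat > g.py <<'E'
from h import *
from rig import bot
def st(t=""):
    s=bot.read_state(); print(t,"t",round(s["clock"],1),"p",np.round(s["ee_pos"],1),"w",round(s["grip_width"],1),"gf",round(float(np.max(s["grip_force"])),1),"ft",np.round(s["ft_force"],1)); return s
def pick(x,y,yaw,z,zhi,op,force,lift):
    q=down(np.radians(yaw)); bot.move_gripper(op); bot.move_to([x,y,zhi],q)
    bot.servo_line([x,y,z+25],speed=200); print("hit",bot.servo_line([x,y,z],speed=50,until_force=15)); st("down")
    bot.move_gripper(0,force); st("closed"); p=bot.read_state()["ee_pos"]
    bot.servo_line([p[0],p[1],lift],speed=120); st("lifted")
E
python3 - <<'E'
from g import *
pick(543.8,370.4,137.3,21,150,30,60,120)
snap("b")
E
```

```text
hit False
down t 5.3 p [543.9 370.4  21. ] w 29.7 gf 0.0 ft [ 0.2 -0.1  0.3]
closed t 5.6 p [544.1 370.6  21.6] w 11.8 gf 59.1 ft [-0.2  0.1  4. ]
lifted t 6.6 p [543.7 370.4 118.9] w 11.9 gf 58.6 ft [ 0.5 -1.3 -3.8]
```

```bash
python3 - <<'E'
from g import *
q=down(np.radians(105)); bot.move_to([466.5,3,120],q)
snap("b2")
bot.servo_line([466.5,3,48],speed=150); print(bot.servo_line([466.5,3,35],speed=30,until_force=6)); st()
bot.move_gripper(30); st(); bot.servo_line([466.5,3,120],speed=200)
bot.move_to([520,-250,300],down(np.radians(106)))
o=snap("c"); st()
T=o["top"];im=T["image"]
cv2.imwrite("pics/c_crop.png",cv2.resize(im[190:265,215:295],None,fx=7,fy=7,interpolation=cv2.INTER_CUBIC))
C=cloud(T).reshape(-1,3); m=(np.hypot(C[:,0]-466.5,C[:,1]-3)<55)&(C[:,2]>17); p=C[m]
A=np.c_[p[:,:2]-[466.5,3],np.ones(len(p))]; print("plane",len(p),np.linalg.lstsq(A,p[:,2],rcond=None)[0])
E
```

```text
True
 t 9.3 p [466.6   3.   35.6] w 11.5 gf 59.6 ft [-1.1  0.5  5.7]
 t 9.6 p [466.   3.  35.] w 29.7 gf 0.0 ft [ 0.1  0.4 -0.1]
 t 11.5 p [ 520.1 -248.9  299. ] w 29.9 gf 0.0 ft [-0.2 -0.3 -1.1]
plane 363 [-1.97554760e-02  7.59198917e-03  2.26842660e+01]
```

View pics/c_crop.png

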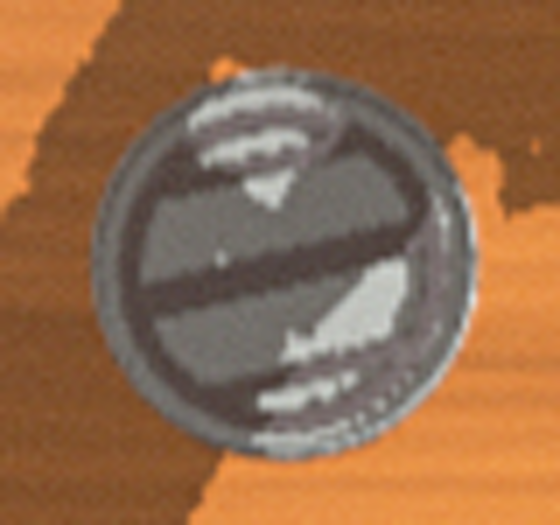

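The grating lies flat and central in the pan, and the fitted tilt is about 0.02. Next is the measure.

```bash
python3 - <<'E'
from g import *
pick(540.5,-394.5,106,125,240,85,60,290)
bot.move_to([466.5,3,290],down(np.radians(95)))
st("over"); snap("d")
E
```

```text
hit False
down t 14.0 p [ 540.5 -394.6  125. ] w 84.9 gf 0.0 ft [ 0.9 -0.2 -0.2]
closed t 14.4 p [ 540.8 -394.5  125.5] w 44.2 gf 61.8 ft [2.3 0.4 3.1]
lifted t 16.0 p [ 540.7 -394.4  289.1] w 44.6 gf 61.7 ft [-0.4  1.1 -4.9]
over t 17.5 p [466.9   2.4 290.1] w 44.1 gf 61.7 ft [-0.5 -0.5 -5.3]
```

View pics/d_side.png

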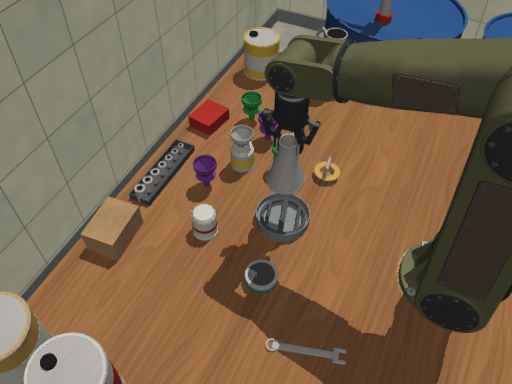

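The measure hangs upright in the gripper above the pan at side (285,170). I'll lower it onto the grating.

```bash
python3 - <<'E'
from g import *
bot.servo_line([466.5,3,165],speed=150); print(bot.servo_line([466.5,3,145],speed=30,until_force=6)); st()
bot.move_gripper(85); st(); bot.servo_line([466.5,3,260],speed=200)
bot.move_to([560,-230,300],down(np.radians(45)))
o=snap("e"); st()
for n in o:
    C=cloud(o[n]).reshape(-1,3); m=(np.hypot(C[:,0]-466.5,C[:,1]-3)<40)&(C[:,2]>157)&(C[:,2]<172); p=C[m]
    print(n,len(p),cv2.minEnclosingCircle(p[:,:2].astype(np.float32)),p.mean(0))
a=o["top"]["image"][170:275,200:330]; b=o["side"]["image"][140:245,210:340]
cv2.imwrite("pics/e_crop.png",cv2.resize(np.hstack([a,b]),None,fx=3,fy=3,interpolation=cv2.INTER_CUBIC))
E
```

```text
True
 t 19.1 p [466.5   3.1 147.3] w 44.5 gf 62.6 ft [0.9 0.5 4.3]
 t 19.6 p [465.8   3.1 146.6] w 85.3 gf 0.0 ft [ 0.7 -0.1 -0.3]
 t 21.4 p [ 560.  -228.6  300. ] w 84.7 gf 0.0 ft [-0.5 -0.2  0.2]
top 113 ((465.63763427734375, 2.5763278007507324), 25.112865447998047) [466.94974397   2.00164233 164.09764261]
side 116 ((464.2119445800781, 4.555047512054443), 25.826711654663086) [465.16425542   5.14030932 162.97295976]
```

View pics/e_crop.png

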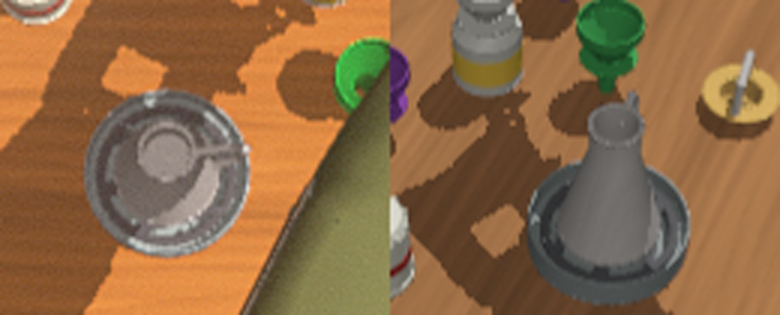

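The measure stands upright in mid-pan, with its mouth at about (465.8, 3.2) and z 164. Next is the funnel.

```bash
python3 - <<'E'
from g import *
pick(666,-142.8,45,125,230,85,40,300)
bot.move_to([466,3.2,300],down(np.radians(70))); st()
o=snap("f")
a=o["top"]["image"][140:260,190:350]; b=o["side"]["image"][110:230,210:370]
cv2.imwrite("pics/f_crop.png",cv2.resize(np.hstack([a,b]),None,fx=2.5,fy=2.5,interpolation=cv2.INTER_CUBIC))
E
```

```text
hit False
down t 23.5 p [ 666.1 -142.8  125.1] w 85.3 gf 0.0 ft [-0.3 -0.1 -0.2]
closed t 23.8 p [ 666.4 -142.9  126.1] w 67.0 gf 45.1 ft [ 0.  -0.   6.7]
lifted t 25.4 p [ 666.3 -142.8  299.2] w 66.5 gf 44.8 ft [-0.1 -0.2 -0.9]
 t 26.4 p [466.8   2.8 300.2] w 66.5 gf 44.8 ft [ 0.8  0.3 -2.1]
```

View pics/f_crop.png

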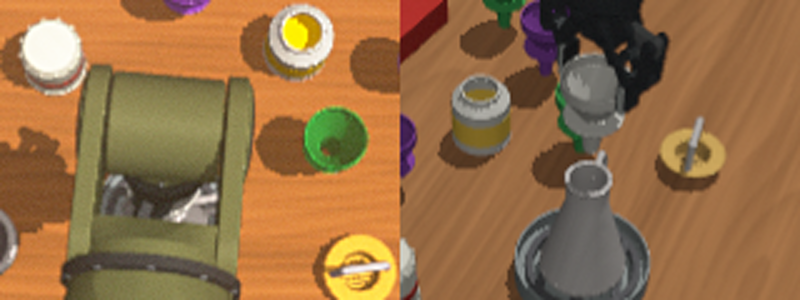

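The funnel hangs straight above the measure and the tin is undisturbed. I'll insert it.

```bash
python3 - <<'E'
from g import *
bot.servo_line([465.8,3.2,262],speed=100); h=bot.servo_line([465.8,3.2,207],speed=40,until_force=5); s=st(h)
if s["ee_pos"][2]<214:
    bot.move_gripper(85); st(); bot.servo_line([465.8,3.2,300],speed=150)
    bot.move_to([430,-230,300],down(np.radians(98)))
    o=snap("g"); st()
    for n in o:
        C=cloud(o[n]).reshape(-1,3); m=(np.hypot(C[:,0]-466.5,C[:,1]-3)<48)&(C[:,2]>206)&(C[:,2]<225); p=C[m]
        print(n,len(p),cv2.minEnclosingCircle(p[:,:2].astype(np.float32)),p.mean(0))
    a=o["top"]["image"][140:260,190:350]; b=o["side"]["image"][110:230,210:370]
    cv2.imwrite("pics/g_crop.png",cv2.resize(np.hstack([a,b]),None,fx=2.5,fy=2.5,interpolation=cv2.INTER_CUBIC))
E
```

```text
True t 28.2 p [465.8   3.2 210. ] w 66.8 gf 45.4 ft [-0.6 -0.3  6.5]
 t 28.6 p [465.4   3.2 209.2] w 85.6 gf 0.0 ft [-0.1  0.4  1.2]
 t 30.4 p [ 430.4 -229.   299.8] w 85.0 gf 0.0 ft [ 0.   0.4 -0.5]
top 108 ((464.2578430175781, 3.122560977935791), 33.7797966003418) [467.12158932   2.68646449 214.66129595]
side 207 ((463.7119140625, 5.531773090362549), 35.728458404541016) [463.93157068   7.60178276 212.17071459]
```

View pics/g_crop.png

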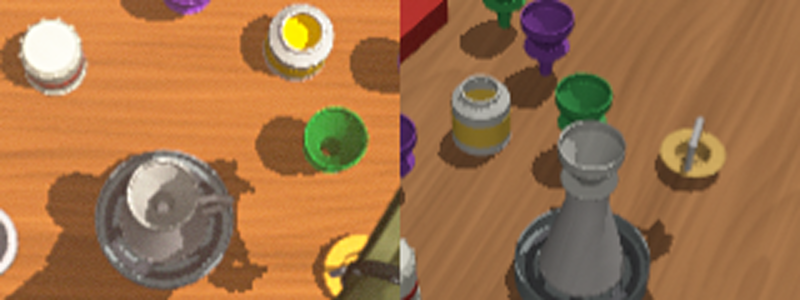

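The funnel is seated level, its rim at z of about 215. Next is the strainer.

```bash
python3 - <<'E'
from g import *
pick(413.3,-213,98,54,140,40,40,320)
bot.move_to([464.8,3.6,320],down(np.radians(98))); st()
o=snap("h")
b=o["side"]["image"][80:230,210:410]
cv2.imwrite("pics/h_crop.png",cv2.resize(b,None,fx=3,fy=3,interpolation=cv2.INTER_CUBIC))
C=cloud(o["side"]).reshape(-1,3); m=(np.hypot(C[:,0]-465,C[:,1]-3)<52)&(C[:,2]>282)&(C[:,2]<291); p=C[m]
print(len(p),cv2.minEnclosingCircle(p[:,:2].astype(np.float32)),p.mean(0))
E
```

```text
hit False
down t 32.7 p [ 413.3 -213.    54. ] w 40.6 gf 0.0 ft [ 0.   0.2 -0.5]
closed t 33.0 p [ 413.5 -213.1   54.2] w 7.5 gf 39.0 ft [ 0.3 -0.3  2.2]
lifted t 35.4 p [ 413.4 -213.   319.6] w 7.5 gf 38.9 ft [-0.8 -0.9 -1.4]
 t 36.3 p [464.8   2.8 319.9] w 7.6 gf 38.9 ft [ 0.5  0.3 -0.1]
365 ((463.4237060546875, 3.305692195892334), 41.3116455078125) [460.24031257  11.51754757 287.50691385]
```

View pics/h_crop.png

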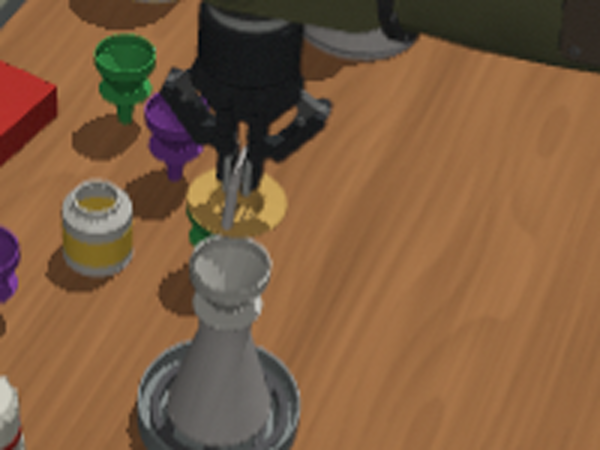

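The strainer hangs level above the funnel, and the same camera puts it within about 2 mm. I'll lower it.

```bash
python3 - <<'E'
from g import *
bot.servo_line([465,4.4,280],speed=120); h=bot.servo_line([465,4.4,249],speed=30,until_force=4); s=st(h)
if s["ee_pos"][2]<256:
    bot.move_gripper(40); st(); bot.servo_line([465,4.4,340],speed=120)
    bot.move_to([430,-330,320],down(np.radians(60)))
    o=snap("i"); st()
    for n in o:
        C=cloud(o[n]).reshape(-1,3); m=(np.hypot(C[:,0]-465,C[:,1]-3)<50)&(C[:,2]>210)&(C[:,2]<226); p=C[m]
        A=np.c_[p[:,:2]-[465,3],np.ones(len(p))]
        print(n,len(p),cv2.minEnclosingCircle(p[:,:2].astype(np.float32)),np.linalg.lstsq(A,p[:,2],rcond=None)[0])
    a=o["top"]["image"][140:260,190:350]; b=o["side"]["image"][110:230,210:370]
    cv2.imwrite("pics/i_crop.png",cv2.resize(np.hstack([a,b]),None,fx=2.5,fy=2.5,interpolation=cv2.INTER_CUBIC))
E
```

```text
True t 37.8 p [465.2   4.3 251.9] w 7.6 gf 39.3 ft [ 1.5 -0.6  4.1]
 t 38.2 p [464.7   4.4 251.4] w 39.8 gf 0.0 ft [-0.1  0.2 -0.6]
 t 40.4 p [ 430.6 -329.   320.2] w 39.8 gf 0.0 ft [ 0.3 -0.2 -0.3]
top 590 ((463.3047790527344, 3.4314393997192383), 39.80731201171875) [-2.45363802e-02  4.28874049e-03  2.19523977e+02]
side 440 ((462.70294189453125, 6.001396656036377), 41.75645065307617) [-1.61849568e-02  1.45611503e-02  2.19300455e+02]
```

View pics/i_crop.png

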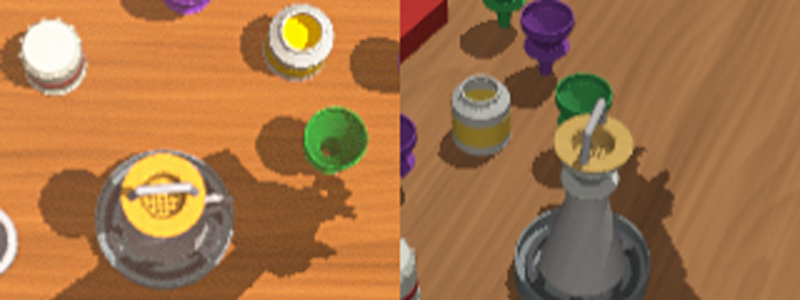

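The strainer's rim is level at z of about 219, as expected, and within about 1 mm of the funnel's centre. Handing in.

```bash
python3 -c "
from rig import bot
print(bot.finish_job())"
```

```text
the job is handed in; nothing more can be done
None
```

The oil-pouring set is assembled in order (grating, measure, funnel, strainer), looks level and centred in the last pictures, and has been handed in at about 40 s; no verdict came back.

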